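# Seat a cast bar on its parallels in the vise

### The arm

A 6-joint arm with a two-finger parallel gripper is mounted at the origin on the work surface. World frame = base frame: x ahead of the robot, y to its left, z up, the work surface at z = 0. Lengths are in m, angles in rad, forces in N, time in s.
With the tool pointing down it reaches from about 0.25 to 0.725 m from the base axis. Payload 4 kg.
Tool frame: the origin (TCP) lies midway between the tips of the shut fingers; the grasp point (between the pads) lies 19 mm behind it; z points along the fingers, y is the line along which they close (so a half turn about z gives the same grasp; the last joint's range is limited). The gripper opens to 85 mm and grips with 20 to 120 N. Pads are 22 mm wide; open, the fingers measure 114 mm over their backs; the gripper's body (76 mm by 85 mm) begins 54 mm behind the grasp point. The pads swing forward as they close: fully open they stand 13 mm farther back than shut.
Start: joints at [-1.219, 0.241, 0.005, 1.335, 0, 1.571], TCP at [0.172, -0.469, 0.231] pointing down, gripper open.
Joint ranges: [-2.72, 2.72], [-1.05, 1.87], [-1.09, 1.28], [-1.99, 2.15], [-1.42, 1.44], [-3.14, 3.14]. Speed limits (rad/s): [2.79, 2.79, 3.14, 3.14, 3.14, 3.14].

### API

Orientations are given as a unit quaternion [x, y, z, w].
In Python, from workcell import bot gives the robot as it stands.
- The arm moves only by the tool move_arm, never from a script. Its argument "motion" is a list of rows, each an object of numbers: "x", "y", "z": the shift along the tool's x, y, z in cm; "yaw": the turn about the tool's z in degrees. A call has 1 to 20 rows; each row is the pose to reach, as a shift and turn from the pose commanded when the call began, along the tool's axes at that moment; what a row does not reach only later rows make up. A row lasts 1/8 s, in which the tool goes at most 62.5 mm and 10.7 degrees, less where a joint would pass 70% of its speed; a pose out of reach is approached as far as the arm can. A call with a gripper value outside its range is refused whole. "gripper" is the opening, from -1 (shut) to 1 (fully open), set as the call begins (left out, the last holds). The fingers move at their own pace and stop on an object; the grip force is fixed at half the most. Time passes only in rows, so rows that repeat a pose let the fingers close. It gives the time, the measured TCP pose, the force, the opening and the grip force at its end, in the units of the state.
- bot.get_obs(): the state, without advancing time (a new reading comes with each control period).
- bot.camera(name): name is "scene" or "top" or "wrist"; returns the picture (384x512x3 uint8, blue, green, red); there is no depth.
- bot.camera_model(name): a dict with "K" (3x3 intrinsics, pixels), "dist" ([k1, k2, p1, p2, k3] as OpenCV has them; the pictures are not rectified), "world_from_camera" (4x4, takes a point from camera to world coordinates). Camera axes: x right, y down, z forward; pixel columns grow to the right and rows downward; lengths in m; the calibration is good to about 2 mm. A picture is of the moment at which its call begins: read the wrist's pose just before it. camera_model takes no time and is no camera call; for the wrist camera it gives the pose at the moment of the call.
- bot.job_done(): hands the job in; it is judged then, once.
Trained networks look in the newest picture that a camera, given by its name, has taken for a name from the list of things; names that differ only in an ending like _2 or _b are one class to them, and where a whole thing is asked for, a point or a joint stands for the part that bears it (a point fixed in the world has none). Each returns a list of dicts, best first, with "score" (0 to 1); they miss things now and then, are a little off and sometimes report something else, mostly with a low value. They report only what shows in the picture. A call takes as long as a camera call. They do not tell look-alikes from the thing itself.
- bot.cut_out(camera, name): "mask" (384x512 bool, what is visible of it) and "centre" ([row, column] in pixels, amid what is visible of it).
The state is a dict: "clock": time; "joint_pos": joint angles; "joint_vel": joint speeds; "tau": joint torques, N m; "eef_pos": TCP position; "tool_rot": TCP orientation; "ft_force": force on the tool from outside, world axes, zero at the start; "ft_torque": the same for the moment, N m; "grip_width": finger opening in m; "grasp_force": force on a finger pad.
Only numpy, scipy, OpenCV 4.12 (cv2) and the standard library are available. Lean on these libraries where they do the work, as an engineer would, in place of code of your own. Each camera call takes 0.05 s, during which the arm holds its last target. There are 200 camera calls.

### The job

The cast metal bar nipped in the bench vise sits too high and crooked: take the wooden rammer and tap the bar down gently, end by end, until it sits level and tight on the two steel parallels beneath it and they no longer slide. Then give the jutting end of the parallel on the screw side a gentle endwise push to show that it is held fast. Leave the parallels in place beneath the bar and the rammer standing upright on the bench, strike the bar with nothing but the rammer, never hard enough to bruise it, and leave the other things alone.

Things in the scene. Friction and masses are not known exactly. Their poses are not given: they have to be found in the camera images.
- vise: dark iron vise on a 250 x 170 mm wooden board, fixed. Origin: on the board (10 to 24 mm above the bench) under the middle of the jaw gap; z up. x crosses the gap: fixed jaw on +x, moving jaw, screw and T-handle on -x (to the robot, to 175 mm, 60 mm high); y runs along jaws and parallels. Jaws 110 mm wide (y), gap 60 mm. Above the origin: bed 28, jaw tops 70, bolt lugs (beside the fixed jaw) 17 mm.
- casting: cast zinc bar 60 x 110 x 35 mm (vise x, y, z), 1.5 kg, nipped between the jaws. Origin: centre of its underside. It only slides vertically and rocks end over end, with friction, and stays where left. At first it hangs 1.5 to 10 mm above the parallels. About 7 to 11 N over an end moves it; on the parallels it stops hard and its weight then holds them. 15 to 18 N over each end is enough; over 30 N bruises it.
- casting_left (a point): point on the bar's top face, on its long centre line, 35 mm from its middle towards the vise's +y. Fully seated it is 87 mm above the vise's origin.
- casting_right (a point): point on the bar's top face, on its long centre line, 35 mm from its middle towards the vise's -y. Fully seated it is 87 mm above the vise's origin.
- parallel_screw: the parallel beside the moving jaw (vise x = -24.5 mm): loose ground steel strip 10 x 210 x 24 mm (vise x, y, z), standing on edge on the vise bed along y under the bar. Origin: centre of its underside. While loose it slides endwise at about 2 N; held by the bar it withstands at least 5 N.
- parallel_screw_mid (a point): centre of the same strip, half-way up (40 mm above the vise's origin). Its two ends lie 105 mm from here along the vise's y, and jut out of the jaws by about 50 mm.
- parallel_fixed: the like strip beside the fixed jaw (vise x = +24.5 mm). Origin: centre of its underside.
- parallel_fixed_mid (a point): centre of that strip, half-way up (40 mm above the vise's origin).
- rammer: turned hardwood rammer, 120 mm long, 0.12 kg, standing upright on the bench on its broad flat foot. Origin: centre of the foot's underside; z along its axis.
- rammer_mid (a point): centre of the rammer, half-way up (60 mm above its foot's underside). Foot 44 mm across and 28 mm high, tapering up to 42 mm; above that a plain 30 mm round shaft to the top at 120 mm. Its foot presses the bar; grip it by the shaft.
- pot: small open iron pot, 72 mm across, 70 mm high; bystander. Origin: centre of its underside.
- slug: round cast slug, 60 mm across, 40 mm high; bystander. Origin: centre of its underside.
- ladle: iron ladle lying on the bench, bowl 68 mm across, its handle reaching 250 mm to its own -x; bystander. Origin: under the bowl's centre.
Not all that is in view belongs to the job. Of the things that look like the rammer, take the one that is farthest to the robot's left at the start.

How it is judged:
By the outcome, as a careful person would: the job done as asked, in the order asked, and still so for the second after the job is handed in, with the robot touching nothing.
It also fails if it takes over 67 s, if anything falls off the work surface, if the arm or the gripper's body presses on something with over 40 N, if the wrist force passes 120 N, or if a joint passes its speed limit or range.

## Working session

There is one attempt and no reset: what is moved stays moved. The work goes in short steps, Python scripts to look and compute and a tool call to move; the robot and the scene stay as the last step left them, time stands still between calls to the robot, and variables do not carry over. Pictures are saved under pics/ and viewed, at most 10 in all, crops included, and the job is handed in when it is done.

Besides the shell and the picture viewer there is one more tool, called after "Emit:" in YAML: its name, and indented under it one key for each argument. move_arm: Moves the arm, as the interface text tells. Its arguments: {"type":"object","properties":{"motion":{"type":"array"},"gripper":{"type":"number"}},"required":["motion"]}

```bash
mkdir -p pics
cat > h.py <<'E'
from workcell import bot
import numpy as np, cv2
def ray(cam,px):
    m=bot.camera_model(cam);K=np.array(m['K']);d=np.array(m['dist']);T=np.array(m['world_from_camera'])
    u=cv2.undistortPoints(np.array([[[px[1],px[0]]]],float),K,d)[0,0]
    v=T[:3,:3]@np.array([u[0],u[1],1]);return T[:3,3],v/np.linalg.norm(v)
def onz(cam,rc,z):
    o,v=ray(cam,rc);return o+v*(z-o[2])/v[2]
def proj(cam,P):
    m=bot.camera_model(cam);T=np.linalg.inv(np.array(m['world_from_camera']))
    r,_=cv2.Rodrigues(T[:3,:3]);return cv2.projectPoints(np.array(P,float).reshape(-1,1,3),r,T[:3,3],np.array(m['K']),np.array(m['dist']))[0].reshape(-1,2)
E
python3 - <<'E'
from h import *
for c in ['scene','top']:
    cv2.imwrite(f'pics/{c}0.png',bot.camera(c))
    print(c,np.round(bot.camera_model(c)['world_from_camera'],2).tolist())
    for n in ['rammer','vise','casting','parallel_screw','pot','slug','ladle']:
        print(n,[(round(d['score'],2),np.round(d['centre']).tolist(),int(d['mask'].sum()),np.round(onz(c,d['centre'],.06),3).tolist()) for d in bot.cut_out(c,n)][:5])
o=bot.get_obs();print(o['clock'],o['tool_rot'])
E
```

```text
scene [[-0.25, 0.54, -0.8, 1.44], [0.97, 0.16, -0.19, 0.19], [0.02, -0.83, -0.56, 0.69], [0.0, 0.0, 0.0, 1.0]]
rammer [(0.93, [238.0, 338.0], 579, [0.638, 0.21, 0.06]), (0.81, [238.0, 373.0], 546, [0.614, 0.294, 0.06]), (0.72, [206.0, 371.0], 558, [0.472, 0.285, 0.06]), (0.62, [209.0, 339.0], 375, [0.509, 0.201, 0.06])]
vise [(0.6, [211.0, 269.0], 3153, [0.575, 0.02, 0.06])]
casting [(0.78, [192.0, 268.0], 722, [0.483, -0.004, 0.06])]
parallel_screw [(0.58, [201.0, 251.0], 263, [0.539, -0.039, 0.06])]
pot [(0.6, [206.0, 370.0], 596, [0.474, 0.282, 0.06])]
slug [(0.57, [187.0, 172.0], 286, [0.533, -0.277, 0.06])]
ladle [(0.71, [252.0, 129.0], 899, [0.822, -0.256, 0.06]), (0.53, [207.0, 248.0], 315, [0.571, -0.041, 0.06])]
top [[0.01, -0.99, 0.13, 0.43], [-1.0, -0.01, -0.01, -0.02], [0.01, -0.13, -0.99, 1.07], [0.0, 0.0, 0.0, 1.0]]
rammer [(0.81, [181.0, 123.0], 417, [0.596, 0.291, 0.06]), (0.76, [176.0, 157.0], 337, [0.61, 0.206, 0.06]), (0.62, [211.0, 157.0], 353, [0.524, 0.201, 0.06])]
vise [(0.73, [230.0, 244.0], 6477, [0.48, -0.011, 0.06])]
casting [(0.74, [210.0, 234.0], 1221, [0.528, 0.014, 0.06]), (0.44, [228.0, 241.0], 6654, [0.485, -0.004, 0.06])]
parallel_screw [(0.62, [227.0, 214.0], 148, [0.486, 0.061, 0.06])]
pot [(0.91, [238.0, 123.0], 706, [0.457, 0.283, 0.06])]
slug [(0.78, [236.0, 362.0], 450, [0.469, -0.298, 0.06])]
ladle [(0.62, [125.0, 370.0], 1079, [0.75, -0.326, 0.06])]
0.8 [9.84570549e-01 1.74988094e-01 2.80808026e-07 2.45495351e-05]
```

Run:
```python
import cv2
a=cv2.imread('pics/top0.png')[100:290,90:390]; b=cv2.imread('pics/scene0.png')[140:290,100:400]
a=cv2.resize(a,None,fx=2,fy=2,interpolation=2);b=cv2.resize(b,None,fx=2,fy=2)[:220]
cv2.imwrite('pics/c0.png',cv2.vconcat([a,b])[:600])
```

```text
(no output)
```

View pics/c0.png

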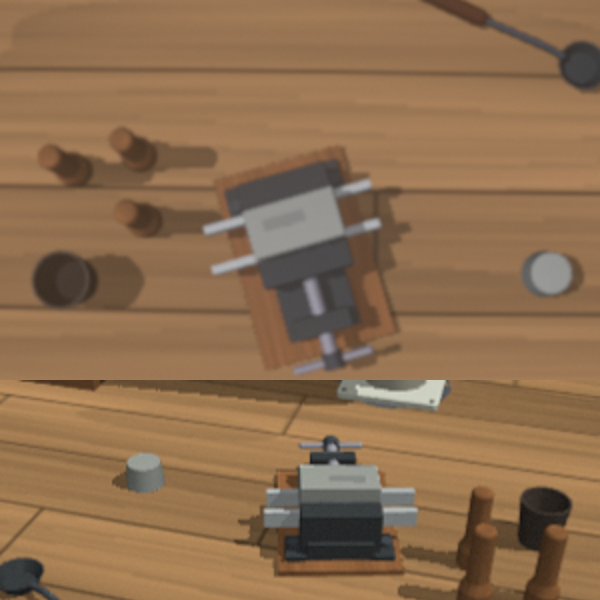

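Three rammer look-alikes in the top view: A (123,181), B (157,176), C (157,211). The pot is at (123,238). The vise is in the middle, yawed about +15°. Farthest to the robot's left is A at y≈0.29. I'll check it close up with the wrist camera, looking at the vise on the way.

```bash
cat >> h.py <<'E'
def Rm(): 
    from scipy.spatial.transform import Rotation as R
    return R.from_quat(bot.get_obs()['tool_rot']).as_matrix()
def go(P,phi=None):
    o=bot.get_obs();M=Rm();d=M.T@(np.array(P)-o['eef_pos'])*100
    p0=np.degrees(np.arctan2(M[1,0],M[0,0]))
    print('shift cm',np.round(d,2),'phi',round(p0,2),'yaw',None if phi is None else round((p0-phi+180)%360-180,1),'eef',np.round(o['eef_pos'],4),'clk',o['clock'])
E
python3 - <<'E'
from h import *
from scipy.optimize import minimize
m=bot.camera_model('wrist');o=bot.get_obs();print(np.round(m['world_from_camera'],3).tolist(),np.round(m['K'],0).tolist())
# rammer A silhouette fit
ms={c:max([d for d in bot.cut_out(c,'rammer') if d['score']>.5],key=lambda d:onz(c,d['centre'],.06)[1]-(10 if onz(c,d['centre'],.06)[0]<.55 else 0))['mask'] for c in ['scene','top']} if [bot.camera(c) is not None for c in ['scene','top']] else 0
t=np.linspace(0,2*np.pi,24,endpoint=False)
prof=[(.022,0),(.022,.028),(.015,.042),(.015,.12)]
def sil(c,x,y):
    im=np.zeros((384,512),np.uint8)
    for a,b in zip(prof,prof[1:]):
        P=np.vstack([np.c_[x+r*np.cos(t),y+r*np.sin(t),0*t+z] for r,z in(a,b)])
        cv2.fillConvexPoly(im,cv2.convexHull(np.round(proj(c,P)*16).astype(np.int32)),1,shift=4)
    return im>0
def f(p): return -sum((sil(c,*p)&ms[c]).sum()/(sil(c,*p)|ms[c]).sum() for c in ms)
r=minimize(f,[.605,.29],method='Nelder-Mead',options={'initial_simplex':[[.605,.29],[.62,.29],[.605,.3]]});print(r.x,r.fun)
go([.49,0,.33],0); go([*r.x,.25],90); go([*r.x,.25],-90)
E
```

```text
[[0.344, -0.9, -0.269, 0.243], [-0.939, -0.329, -0.098, -0.444], [-0.0, 0.287, -0.958, 0.373], [0.0, 0.0, 0.0, 1.0]] [[340.0, 0.0, 260.0], [0.0, 340.0, 192.0], [0.0, 0.0, 1.0]]
[0.59589179 0.29325092] -1.652514345297877
shift cm [ 46.   -33.12  -9.87] phi 20.16 yaw 20.2 eef [ 0.1723 -0.4694  0.2313] clk 1.0
shift cm [ 66.04 -57.    -1.87] phi 20.16 yaw -69.8 eef [ 0.1723 -0.4694  0.2313] clk 1.0
shift cm [ 66.04 -57.    -1.87] phi 20.16 yaw 110.2 eef [ 0.1723 -0.4694  0.2313] clk 1.0
```

Emit:
move_arm:
  motion:
    - {"x":5,"y":-3.2,"z":-1}
    - {"x":10,"y":-6.4,"z":-2}
    - {"x":15,"y":-9.6,"z":-3}
    - {"x":20,"y":-12.8,"z":-4}
    - {"x":25,"y":-16,"z":-5}
    - {"x":30,"y":-19.2,"z":-6}
    - {"x":35,"y":-22.4,"z":-6.5}
    - {"x":40,"y":-25.6,"z":-7}
    - {"x":45,"y":-28.8,"z":-7}
    - {"x":50,"y":-32,"z":-7}
    - {"x":50,"y":-32,"z":-7}
    - {"x":50,"y":-32,"z":-7}

```text
invalid input at $.motion[0]: expected keys x, y, z, yaw
```

Run:
```python
from h import *
im=bot.camera('wrist');cv2.imwrite('pics/w1.png',im)
for n in ['vise','casting','parallel_screw','parallel_fixed']:
    for d in bot.cut_out('wrist',n)[:3]:
        r=cv2.minAreaRect(cv2.findNonZero(d['mask'].astype(np.uint8)))
        print(n,round(d['score'],2),np.round(d['centre']),int(d['mask'].sum()),np.round(r[0]),np.round(r[1]),round(r[2],1),np.round(onz('wrist',d['centre'],.1),3))
o=bot.get_obs();print(o['joint_pos'].round(3) if hasattr(o['joint_pos'],'round') else o['joint_pos'])
go([.596,.293,.25],90); go([.596,.293,.25],-90)
```

```text
[-1.219  0.241  0.005  1.335  0.     1.571]
shift cm [ 66.05 -56.97  -1.87] phi 20.15 yaw -69.8 eef [ 0.1723 -0.4694  0.2313] clk 1.25
shift cm [ 66.05 -56.97  -1.87] phi 20.15 yaw 110.2 eef [ 0.1723 -0.4694  0.2313] clk 1.25
```

View pics/w1.png

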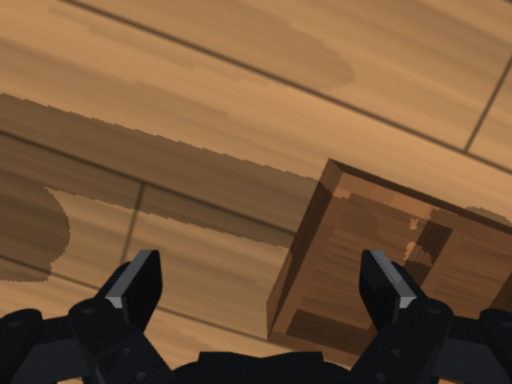

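The start picture shows only the bench and an open box to the right, with the finger tips near row 290. I'll redo the move with yaw in every row.

Emit:
move_arm:
  motion:
    - {"x":5,"y":-3.2,"z":-1,"yaw":0}
    - {"x":10,"y":-6.4,"z":-2,"yaw":0}
    - {"x":15,"y":-9.6,"z":-3,"yaw":0}
    - {"x":20,"y":-12.8,"z":-4,"yaw":0}
    - {"x":25,"y":-16,"z":-5,"yaw":0}
    - {"x":30,"y":-19.2,"z":-6,"yaw":0}
    - {"x":35,"y":-22.4,"z":-6.5,"yaw":0}
    - {"x":40,"y":-25.6,"z":-7,"yaw":0}
    - {"x":45,"y":-28.8,"z":-7,"yaw":0}
    - {"x":50,"y":-32,"z":-7,"yaw":0}
    - {"x":50,"y":-32,"z":-7,"yaw":0}
    - {"x":50,"y":-32,"z":-7,"yaw":0}

```text
clock: 2.75
eef_pos: [0.531, 0.0033, 0.301]
tool_rot: [0.985, 0.175, -0.001, 0.0]
ft_force: [-0.1, -0.6, -0.0]
grip_width: 0.0854
grasp_force: 0.0
```

Run:
```python
from h import *
im=bot.camera('wrist');cv2.imwrite('pics/w2.png',im)
for n in ['vise','casting','parallel_screw','parallel_fixed']:
    for d in bot.cut_out('wrist',n)[:3]:
        r=cv2.minAreaRect(cv2.findNonZero(d['mask'].astype(np.uint8)))
        print(n,round(d['score'],2),np.round(d['centre']),int(d['mask'].sum()),np.round(r[0]),np.round(r[1]),round(r[2],1),np.round(onz('wrist',d['centre'],.1),3))
print(np.array(bot.camera_model('wrist')['world_from_camera']).round(4).tolist())
o=bot.get_obs();print(o['joint_pos'])
go([.596,.293,.25],90); go([.596,.293,.25],-90)
```

```text
vise 0.76 [175. 254.] 23875 [253. 191.] [137. 217.] 3.6 [0.52  0.004 0.1  ]
vise 0.55 [15. 40.] 1980 [36. 19.] [38. 71.] 90.0 [0.597 0.247 0.1  ]
vise 0.28 [180. 195.] 967 [250. 182.] [180.  14.] 3.0 [0.494 0.061 0.1  ]
casting 0.96 [168. 255.] 6303 [255. 170.] [107.  61.] 3.5 [0.528 0.006 0.1  ]
parallel_screw 0.97 [182. 194.] 884 [250. 182.] [179.  13.] 3.0 [0.492 0.061 0.1  ]
parallel_fixed 0.66 [141. 204.] 944 [254. 141.] [186.  12.] 3.3 [0.536 0.064 0.1  ]
[[0.3417, -0.9005, -0.269, 0.6014], [-0.9398, -0.3275, -0.0978, 0.027], [-0.0001, 0.2862, -0.9582, 0.4437], [0.0, 0.0, 0.0, 1.0]]
[ 3.96186343e-03  2.86121267e-01  2.47238553e-01  1.53127702e+00
 -8.93290594e-05  2.79588778e+00]
shift cm [ 16.08 -25.1    5.18] phi 20.03 yaw -70.0 eef [0.5309 0.0021 0.3018] clk 3.0
shift cm [ 16.08 -25.1    5.18] phi 20.03 yaw 110.0 eef [0.5309 0.0021 0.3018] clk 3.0
```

View pics/w2.png

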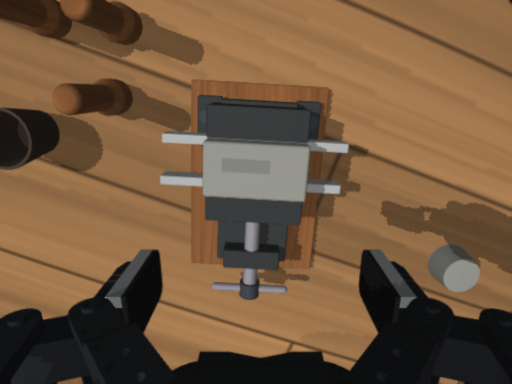

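Clear view of the vise: bar top centred near (255,170), parallel ends near x = 162 and 345, and the pot and rammers at upper left. Next is the rammer.

Emit:
move_arm:
  motion:
    - {"x":2,"y":-3.1,"z":1,"yaw":-9}
    - {"x":4,"y":-6.3,"z":2,"yaw":-18}
    - {"x":6,"y":-9.4,"z":3,"yaw":-27}
    - {"x":8,"y":-12.6,"z":4,"yaw":-36}
    - {"x":10,"y":-15.7,"z":5,"yaw":-45}
    - {"x":12,"y":-18.8,"z":5,"yaw":-54}
    - {"x":14,"y":-22,"z":5,"yaw":-62}
    - {"x":16,"y":-25,"z":5,"yaw":-70}
    - {"x":16,"y":-25,"z":5,"yaw":-70}
    - {"x":16,"y":-25,"z":5,"yaw":-70}

```text
clock: 4.25
eef_pos: [0.5955, 0.292, 0.2513]
tool_rot: [0.707, 0.707, -0.0, 0.0]
ft_force: [0.5, -1.0, 0.6]
grip_width: 0.0854
grasp_force: 0.0
```

Run:
```python
from h import *
im=bot.camera('wrist');cv2.imwrite('pics/w3.png',im)
for n in ['rammer']:
    for d in bot.cut_out('wrist',n)[:4]:
        r=cv2.minAreaRect(cv2.findNonZero(d['mask'].astype(np.uint8)))
        print(n,round(d['score'],2),np.round(d['centre']),int(d['mask'].sum()),np.round(onz('wrist',d['centre'],.1),3))
print(proj('wrist',[[.596,.293,.12],[.596,.293,.0]]).round(0).tolist())
go([.596,.293,.064],90)
o=bot.get_obs();print(o['joint_pos'])
# vise from the w2 pictures (pose recorded)
T=np.array([[0.3417,-0.9005,-0.269,0.6014],[-0.9398,-0.3275,-0.0978,0.027],[-0.0001,0.2862,-0.9582,0.4437],[0,0,0,1]])
m=bot.camera_model('wrist')
def g(u,v,z):
    p=cv2.undistortPoints(np.array([[[u,v]]],float),np.array(m['K']),np.array(m['dist']))[0,0];w=T[:3,:3]@[*p,1];return (T[:3,3]+w*(z-T[2,3])/w[2])[:2]
for z0 in (.010,.017,.024):
    a=[g(u,v,z0+.052) for u,v in [(163,139),(348,147),(161,179.5),(340,188.5)]]
    c=[g(u,v,z0+.092) for u,v in [(204.5,139),(310,146),(306,200),(203,194)]]
    print(z0,np.round(a,4).tolist(),'len',np.linalg.norm(a[0]-a[1]),np.linalg.norm(a[2]-a[3]),'yaw',[np.degrees(np.arctan2(-(p-q)[0],(p-q)[1])).round(1) for p,q in((a[0],a[1]),(a[2],a[3]),(c[0],c[1]),(c[3],c[2]))],'bar',np.mean(c,0).round(4),[np.linalg.norm(c[i]-c[i-1]).round(4) for i in range(4)])
    print(' T-handle' )
```

```text
rammer 0.9 [239. 278.] 2253 [0.614 0.231 0.1  ]
rammer 0.84 [252. 201.] 2410 [0.541 0.217 0.1  ]
rammer 0.55 [165. 260.] 1842 [0.597 0.301 0.1  ]
[[259.0, 180.0], [259.0, 154.0]]
shift cm [ 0.15  0.04 18.78] phi 90.02 yaw 0.0 eef [0.5955 0.2916 0.2518] clk 4.35
[ 4.55412670e-01  5.83070653e-01  5.73324576e-01  1.56097735e+00
 -2.49239947e-04  2.02590389e+00]
0.01 [[0.5154, 0.1123], [0.5783, -0.0871], [0.4691, 0.102], [0.5303, -0.0983]] len 0.2091093610736187 0.20940255930427587 yaw [np.float64(17.5), np.float64(17.0), np.float64(16.2), np.float64(16.5)] bar [0.5259 0.0043] [np.float64(0.058), np.float64(0.1066), np.float64(0.0574), np.float64(0.1089)]
 T-handle
0.017 [[0.517, 0.1108], [0.5787, -0.085], [0.4715, 0.1006], [0.5316, -0.096]] len 0.2052745024738929 0.20556232373935596 yaw [np.float64(17.5), np.float64(17.0), np.float64(16.2), np.float64(16.5)] bar [0.5275 0.0048] [np.float64(0.0568), np.float64(0.1044), np.float64(0.0562), np.float64(0.1067)]
 T-handle
0.024 [[0.5186, 0.1092], [0.5791, -0.0829], [0.4739, 0.0992], [0.5329, -0.0937]] len 0.2014396438741671 0.20172208817443602 yaw [np.float64(17.5), np.float64(17.0), np.float64(16.2), np.float64(16.5)] bar [0.529  0.0052] [np.float64(0.0556), np.float64(0.1022), np.float64(0.055), np.float64(0.1045)]
 T-handle
```

View pics/w3.png

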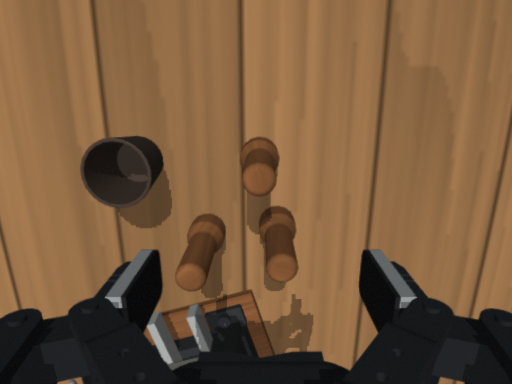

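The choice holds: A's top is at (259,178), matching the prediction (259,180). B at (280,265) and C at (193,275) are nearer the vise, and the pot is at (120,175). Going down on A.

Emit:
move_arm:
  motion:
    - {"x":0.2,"y":0,"z":5,"yaw":0}
    - {"x":0.2,"y":0,"z":10,"yaw":0}
    - {"x":0.2,"y":0,"z":14,"yaw":0}
    - {"x":0.2,"y":0,"z":17,"yaw":0}
    - {"x":0.2,"y":0,"z":18.5,"yaw":0}
    - {"x":0.2,"y":0,"z":18.5,"yaw":0}

```text
clock: 5.1
eef_pos: [0.5951, 0.2941, 0.0658]
tool_rot: [0.707, 0.708, -0.001, -0.0]
ft_force: [-0.0, -0.0, -0.4]
grip_width: 0.0853
grasp_force: 0.0
```

Emit:
move_arm:
  gripper: -1
  motion:
    - {"x":0,"y":0,"z":0,"yaw":0}
    - {"x":0,"y":0,"z":0,"yaw":0}
    - {"x":0,"y":0,"z":0,"yaw":0}
    - {"x":0,"y":0,"z":0,"yaw":0}
    - {"x":0,"y":0,"z":0,"yaw":0}
    - {"x":0,"y":0,"z":0,"yaw":0}

```text
clock: 5.85
eef_pos: [0.596, 0.2955, 0.0675]
tool_rot: [0.706, 0.708, 0.001, 0.0]
ft_force: [0.1, -0.6, 5.6]
grip_width: 0.0293
grasp_force: 59.0
```

Emit:
move_arm:
  motion:
    - {"x":0,"y":0,"z":-3,"yaw":0}
    - {"x":0,"y":0,"z":-8,"yaw":0}
    - {"x":0,"y":0,"z":-13,"yaw":0}
    - {"x":-3,"y":-1,"z":-15,"yaw":0}
    - {"x":-8,"y":-2.5,"z":-15,"yaw":0}
    - {"x":-13,"y":-4,"z":-15,"yaw":0}
    - {"x":-18,"y":-5.6,"z":-15,"yaw":0}
    - {"x":-23,"y":-7.2,"z":-15,"yaw":0}
    - {"x":-25.7,"y":-8.1,"z":-15,"yaw":0}
    - {"x":-25.7,"y":-8.1,"z":-15,"yaw":0}
    - {"x":-25.7,"y":-8.1,"z":-15,"yaw":0}

```text
clock: 7.22
eef_pos: [0.5153, 0.0383, 0.216]
tool_rot: [0.706, 0.708, 0.0, -0.0]
ft_force: [-0.1, 0.3, -1.2]
grip_width: 0.0288
grasp_force: 59.4
```

Run:
```python
from h import *
a=bot.camera('wrist');b=bot.camera('scene')
cv2.imwrite('pics/c4.png',cv2.vconcat([a[100:,:],cv2.resize(b[150:250,180:380],(512,256))]))
go([.515,.038,.18],90)
o=bot.get_obs();print(o['ft_force'],o['grip_width'],o['joint_pos'])
```

```text
shift cm [-0.08 -0.04  3.6 ] phi 90.23 yaw 0.2 eef [0.5154 0.0388 0.216 ] clk 7.325
[ 0.1087723  -0.05628382 -1.94418032] 0.02893788383790054 [7.50289827e-02 2.81190259e-01 1.89902493e-02 1.30889485e+00
 2.60719757e-04 1.64180952e+00]
```

View pics/c4.png

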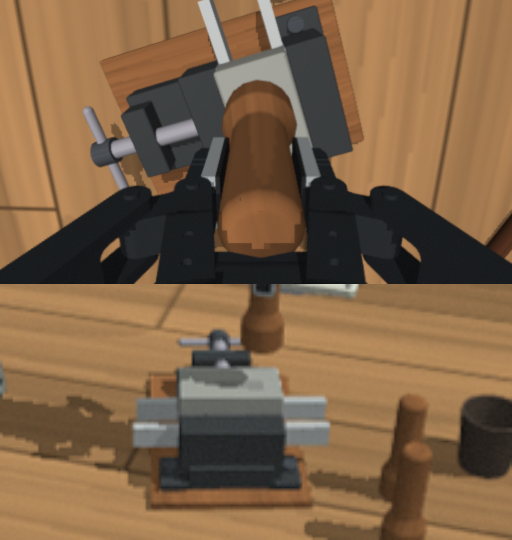

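The rammer is held upright over the left end of the bar and centred across it (wrist crop, foot at 258,110). Lowering it.

Emit:
move_arm:
  motion:
    - {"x":0,"y":0,"z":1.5,"yaw":0}
    - {"x":0,"y":0,"z":3,"yaw":0}
    - {"x":0,"y":0,"z":3.4,"yaw":0}
    - {"x":0,"y":0,"z":3.6,"yaw":0}
    - {"x":0,"y":0,"z":3.8,"yaw":0}
    - {"x":0,"y":0,"z":4,"yaw":0}
    - {"x":0,"y":0,"z":4,"yaw":0}

```text
clock: 8.2
eef_pos: [0.5152, 0.0379, 0.1764]
tool_rot: [0.706, 0.708, 0.0, 0.0]
ft_force: [0.7, -0.1, -1.9]
grip_width: 0.0286
grasp_force: 59.4
```

Emit:
move_arm:
  motion:
    - {"x":0,"y":0,"z":0.15,"yaw":0}
    - {"x":0,"y":0,"z":0.3,"yaw":0}
    - {"x":0,"y":0,"z":0.4,"yaw":0}
    - {"x":0,"y":0,"z":0.4,"yaw":0}

```text
clock: 8.7
eef_pos: [0.5151, 0.0379, 0.1722]
tool_rot: [0.706, 0.708, -0.0, -0.0]
ft_force: [-0.5, -0.2, -0.9]
grip_width: 0.0286
grasp_force: 59.4
```

Emit:
move_arm:
  motion:
    - {"x":0,"y":0,"z":0.1,"yaw":0}
    - {"x":0,"y":0,"z":0.2,"yaw":0}
    - {"x":0,"y":0,"z":0.3,"yaw":0}
    - {"x":0,"y":0,"z":0.3,"yaw":0}

```text
clock: 9.2
eef_pos: [0.5151, 0.0379, 0.1693]
tool_rot: [0.706, 0.708, -0.0, -0.0]
ft_force: [0.7, 0.6, -0.8]
grip_width: 0.0287
grasp_force: 59.5
```

Emit:
move_arm:
  motion:
    - {"x":0,"y":0,"z":0.1,"yaw":0}
    - {"x":0,"y":0,"z":0.2,"yaw":0}
    - {"x":0,"y":0,"z":0.2,"yaw":0}

```text
clock: 9.57
eef_pos: [0.5152, 0.038, 0.1683]
tool_rot: [0.706, 0.708, 0.0, 0.0]
ft_force: [-2.3, 0.6, 5.3]
grip_width: 0.0287
grasp_force: 60.2
```

Emit:
move_arm:
  motion:
    - {"x":0,"y":0,"z":0.05,"yaw":0}
    - {"x":0,"y":0,"z":0.1,"yaw":0}
    - {"x":0,"y":0,"z":0.1,"yaw":0}

```text
clock: 9.95
eef_pos: [0.5152, 0.038, 0.1675]
tool_rot: [0.706, 0.708, 0.0, 0.0]
ft_force: [-2.5, -0.2, 5.7]
grip_width: 0.0288
grasp_force: 60.2
```

Emit:
move_arm:
  motion:
    - {"x":0,"y":0,"z":0.05,"yaw":0}
    - {"x":0,"y":0,"z":0.1,"yaw":0}
    - {"x":0,"y":0,"z":0.1,"yaw":0}

```text
clock: 10.32
eef_pos: [0.5152, 0.038, 0.1665]
tool_rot: [0.706, 0.708, 0.0, 0.0]
ft_force: [-2.4, 0.0, 6.0]
grip_width: 0.028
grasp_force: 60.2
```

Emit:
move_arm:
  motion:
    - {"x":0,"y":0,"z":0.05,"yaw":0}
    - {"x":0,"y":0,"z":0.1,"yaw":0}
    - {"x":0,"y":0,"z":0.1,"yaw":0}

```text
clock: 10.7
eef_pos: [0.5152, 0.038, 0.1655]
tool_rot: [0.706, 0.708, 0.0, 0.0]
ft_force: [-2.8, -0.5, 6.0]
grip_width: 0.0287
grasp_force: 60.2
```

Emit:
move_arm:
  motion:
    - {"x":0,"y":0,"z":0.05,"yaw":0}
    - {"x":0,"y":0,"z":0.1,"yaw":0}
    - {"x":0,"y":0,"z":0.1,"yaw":0}

```text
clock: 11.08
eef_pos: [0.5153, 0.0381, 0.1651]
tool_rot: [0.706, 0.708, 0.001, 0.0]
ft_force: [-3.9, -0.6, 9.0]
grip_width: 0.0283
grasp_force: 60.6
```

Emit:
move_arm:
  motion:
    - {"x":0,"y":0,"z":0.05,"yaw":0}
    - {"x":0,"y":0,"z":0.1,"yaw":0}
    - {"x":0,"y":0,"z":0.1,"yaw":0}

```text
clock: 11.45
eef_pos: [0.5152, 0.0381, 0.165]
tool_rot: [0.706, 0.708, 0.001, 0.001]
ft_force: [-5.2, 0.2, 13.6]
grip_width: 0.0287
grasp_force: 61.2
```

Emit:
move_arm:
  motion:
    - {"x":0,"y":0,"z":-0.5,"yaw":0}
    - {"x":0,"y":0,"z":-2.5,"yaw":0}
    - {"x":-3.3,"y":1,"z":-2.5,"yaw":0}
    - {"x":-6.7,"y":2,"z":-2.5,"yaw":0}
    - {"x":-6.7,"y":2,"z":-2,"yaw":0}
    - {"x":-6.7,"y":2,"z":-1.8,"yaw":0}
    - {"x":-6.7,"y":2,"z":-1.6,"yaw":0}
    - {"x":-6.7,"y":2,"z":-1.4,"yaw":0}
    - {"x":-6.7,"y":2,"z":-1.4,"yaw":0}

```text
clock: 12.58
eef_pos: [0.5352, -0.0285, 0.1762]
tool_rot: [0.706, 0.708, -0.0, -0.0]
ft_force: [-0.4, -0.1, -0.8]
grip_width: 0.0289
grasp_force: 59.4
```

Emit:
move_arm:
  motion:
    - {"x":0,"y":0,"z":0.1,"yaw":0}
    - {"x":0,"y":0,"z":0.2,"yaw":0}
    - {"x":0,"y":0,"z":0.2,"yaw":0}

```text
clock: 12.95
eef_pos: [0.5353, -0.029, 0.1742]
tool_rot: [0.706, 0.708, -0.0, -0.0]
ft_force: [0.0, 0.1, -1.7]
grip_width: 0.0288
grasp_force: 59.4
```

Emit:
move_arm:
  motion:
    - {"x":0,"y":0,"z":0.1,"yaw":0}
    - {"x":0,"y":0,"z":0.2,"yaw":0}
    - {"x":0,"y":0,"z":0.2,"yaw":0}

```text
clock: 13.32
eef_pos: [0.5352, -0.029, 0.1722]
tool_rot: [0.706, 0.708, -0.0, -0.0]
ft_force: [-0.1, 0.0, -1.4]
grip_width: 0.029
grasp_force: 59.4
```

Emit:
move_arm:
  motion:
    - {"x":0,"y":0,"z":0.1,"yaw":0}
    - {"x":0,"y":0,"z":0.2,"yaw":0}
    - {"x":0,"y":0,"z":0.2,"yaw":0}

```text
clock: 13.7
eef_pos: [0.5353, -0.029, 0.1702]
tool_rot: [0.706, 0.708, -0.0, -0.0]
ft_force: [0.3, -0.3, -1.0]
grip_width: 0.0286
grasp_force: 59.4
```

Emit:
move_arm:
  motion:
    - {"x":0,"y":0,"z":0.1,"yaw":0}
    - {"x":0,"y":0,"z":0.15,"yaw":0}
    - {"x":0,"y":0,"z":0.15,"yaw":0}

```text
clock: 14.08
eef_pos: [0.5353, -0.029, 0.1687]
tool_rot: [0.706, 0.708, -0.0, -0.0]
ft_force: [0.2, 0.7, -1.0]
grip_width: 0.0286
grasp_force: 59.4
```

Emit:
move_arm:
  motion:
    - {"x":0,"y":0,"z":0.1,"yaw":0}
    - {"x":0,"y":0,"z":0.15,"yaw":0}
    - {"x":0,"y":0,"z":0.15,"yaw":0}

```text
clock: 14.45
eef_pos: [0.5353, -0.029, 0.1673]
tool_rot: [0.706, 0.708, -0.0, -0.0]
ft_force: [-0.1, 0.1, -0.9]
grip_width: 0.0283
grasp_force: 59.4
```

Emit:
move_arm:
  motion:
    - {"x":0,"y":0,"z":0.05,"yaw":0}
    - {"x":0,"y":0,"z":0.1,"yaw":0}
    - {"x":0,"y":0,"z":0.1,"yaw":0}

```text
clock: 14.82
eef_pos: [0.5353, -0.029, 0.1663]
tool_rot: [0.706, 0.708, -0.0, -0.0]
ft_force: [0.5, -0.8, -1.5]
grip_width: 0.0286
grasp_force: 59.4
```

Emit:
move_arm:
  motion:
    - {"x":0,"y":0,"z":0.05,"yaw":0}
    - {"x":0,"y":0,"z":0.1,"yaw":0}
    - {"x":0,"y":0,"z":0.1,"yaw":0}

```text
clock: 15.2
eef_pos: [0.5354, -0.029, 0.1659]
tool_rot: [0.706, 0.708, 0.0, 0.0]
ft_force: [-1.5, -0.2, 4.3]
grip_width: 0.0286
grasp_force: 59.9
```

Emit:
move_arm:
  motion:
    - {"x":0,"y":0,"z":0.05,"yaw":0}
    - {"x":0,"y":0,"z":0.1,"yaw":0}
    - {"x":0,"y":0,"z":0.1,"yaw":0}

```text
clock: 15.58
eef_pos: [0.5354, -0.0291, 0.1653]
tool_rot: [0.706, 0.708, 0.0, 0.0]
ft_force: [-3.1, -0.0, 6.9]
grip_width: 0.0289
grasp_force: 60.3
```

Emit:
move_arm:
  motion:
    - {"x":0,"y":0,"z":0.05,"yaw":0}
    - {"x":0,"y":0,"z":0.1,"yaw":0}
    - {"x":0,"y":0,"z":0.1,"yaw":0}

```text
clock: 15.95
eef_pos: [0.5355, -0.0292, 0.1648]
tool_rot: [0.706, 0.708, 0.0, 0.001]
ft_force: [-3.7, 0.2, 8.9]
grip_width: 0.0285
grasp_force: 60.6
```

Emit:
move_arm:
  motion:
    - {"x":0,"y":0,"z":0.05,"yaw":0}
    - {"x":0,"y":0,"z":0.1,"yaw":0}
    - {"x":0,"y":0,"z":0.1,"yaw":0}

```text
clock: 16.32
eef_pos: [0.5355, -0.0292, 0.1647]
tool_rot: [0.706, 0.708, 0.001, 0.001]
ft_force: [-5.2, -0.2, 13.6]
grip_width: 0.0284
grasp_force: 61.0
```

Emit:
move_arm:
  motion:
    - {"x":0,"y":0,"z":0.05,"yaw":0}
    - {"x":0,"y":0,"z":0.05,"yaw":0}
    - {"x":0,"y":0,"z":0.05,"yaw":0}

```text
clock: 16.7
eef_pos: [0.5355, -0.0293, 0.1647]
tool_rot: [0.706, 0.708, 0.001, 0.001]
ft_force: [-6.1, 0.2, 15.5]
grip_width: 0.0288
grasp_force: 61.3
```

Emit:
move_arm:
  motion:
    - {"x":0,"y":0,"z":-0.5,"yaw":0}
    - {"x":0,"y":0,"z":-1.5,"yaw":0}
    - {"x":3.3,"y":-1,"z":-1.5,"yaw":0}
    - {"x":6.7,"y":-2,"z":-1.5,"yaw":0}
    - {"x":6.7,"y":-2,"z":-1,"yaw":0}
    - {"x":6.7,"y":-2,"z":-0.6,"yaw":0}
    - {"x":6.7,"y":-2,"z":-0.4,"yaw":0}
    - {"x":6.7,"y":-2,"z":-0.3,"yaw":0}
    - {"x":6.7,"y":-2,"z":-0.2,"yaw":0}
    - {"x":6.7,"y":-2,"z":-0.1,"yaw":0}
    - {"x":6.7,"y":-2,"z":-0.1,"yaw":0}

```text
clock: 18.08
eef_pos: [0.5152, 0.0373, 0.1647]
tool_rot: [0.706, 0.708, 0.0, 0.001]
ft_force: [-3.6, -2.3, 9.7]
grip_width: 0.0287
grasp_force: 60.8
```

Emit:
move_arm:
  motion:
    - {"x":0,"y":0,"z":0.05,"yaw":0}
    - {"x":0,"y":0,"z":0.1,"yaw":0}
    - {"x":0,"y":0,"z":0.1,"yaw":0}

```text
clock: 18.45
eef_pos: [0.5152, 0.0373, 0.1647]
tool_rot: [0.706, 0.708, 0.001, 0.001]
ft_force: [-7.0, -1.4, 13.8]
grip_width: 0.0289
grasp_force: 61.3
```

Emit:
move_arm:
  motion:
    - {"x":0,"y":0,"z":0.05,"yaw":0}
    - {"x":0,"y":0,"z":0.05,"yaw":0}
    - {"x":0,"y":0,"z":0.05,"yaw":0}

```text
clock: 18.82
eef_pos: [0.5152, 0.0373, 0.1646]
tool_rot: [0.706, 0.708, 0.001, 0.001]
ft_force: [-7.8, -0.9, 18.7]
grip_width: 0.0289
grasp_force: 61.6
```

Emit:
move_arm:
  motion:
    - {"x":0,"y":0,"z":-0.5,"yaw":0}
    - {"x":0,"y":0,"z":-1.5,"yaw":0}
    - {"x":-3.3,"y":1,"z":-1.5,"yaw":0}
    - {"x":-6.7,"y":2,"z":-1.5,"yaw":0}
    - {"x":-6.7,"y":2,"z":-1,"yaw":0}
    - {"x":-6.7,"y":2,"z":-0.6,"yaw":0}
    - {"x":-6.7,"y":2,"z":-0.4,"yaw":0}
    - {"x":-6.7,"y":2,"z":-0.3,"yaw":0}
    - {"x":-6.7,"y":2,"z":-0.2,"yaw":0}
    - {"x":-6.7,"y":2,"z":-0.1,"yaw":0}
    - {"x":-6.7,"y":2,"z":0,"yaw":0}
    - {"x":-6.7,"y":2,"z":0,"yaw":0}

```text
clock: 20.32
eef_pos: [0.5349, -0.0284, 0.1647]
tool_rot: [0.706, 0.708, 0.001, 0.001]
ft_force: [-8.2, 0.6, 16.7]
grip_width: 0.0286
grasp_force: 61.7
```

Emit:
move_arm:
  motion:
    - {"x":0,"y":0,"z":-0.5,"yaw":0}
    - {"x":0,"y":0,"z":-3,"yaw":0}
    - {"x":0,"y":0,"z":-6,"yaw":0}
    - {"x":4,"y":1,"z":-6,"yaw":0}
    - {"x":9.5,"y":2,"z":-6,"yaw":0}
    - {"x":15,"y":3,"z":-6,"yaw":0}
    - {"x":20.5,"y":4,"z":-6,"yaw":0}
    - {"x":26,"y":5,"z":-6,"yaw":0}
    - {"x":31,"y":6,"z":-6,"yaw":0}
    - {"x":32.5,"y":6.1,"z":-6,"yaw":0}
    - {"x":32.5,"y":6.1,"z":-6,"yaw":0}
    - {"x":32.5,"y":6.1,"z":-2,"yaw":0}
    - {"x":32.5,"y":6.1,"z":2,"yaw":0}
    - {"x":32.5,"y":6.1,"z":6,"yaw":0}
    - {"x":32.5,"y":6.1,"z":8,"yaw":0}
    - {"x":32.5,"y":6.1,"z":8.8,"yaw":0}
    - {"x":32.5,"y":6.1,"z":8.8,"yaw":0}

```text
clock: 22.45
eef_pos: [0.5957, 0.295, 0.0736]
tool_rot: [0.707, 0.708, -0.0, 0.0]
ft_force: [-0.4, -0.0, -0.7]
grip_width: 0.0287
grasp_force: 59.4
```

Emit:
move_arm:
  motion:
    - {"x":0,"y":0,"z":0.2,"yaw":0}
    - {"x":0,"y":0,"z":0.4,"yaw":0}
    - {"x":0,"y":0,"z":0.55,"yaw":0}
    - {"x":0,"y":0,"z":0.65,"yaw":0}
    - {"x":0,"y":0,"z":0.65,"yaw":0}

```text
clock: 23.08
eef_pos: [0.5956, 0.2963, 0.0675]
tool_rot: [0.706, 0.708, 0.0, 0.0]
ft_force: [-1.5, -0.4, 3.4]
grip_width: 0.0288
grasp_force: 59.9
```

Emit:
move_arm:
  gripper: 1
  motion:
    - {"x":0,"y":0,"z":0,"yaw":0}
    - {"x":0,"y":0,"z":0,"yaw":0}
    - {"x":0,"y":0,"z":0,"yaw":0}
    - {"x":0,"y":0,"z":0,"yaw":0}
    - {"x":0,"y":0,"z":-2,"yaw":0}
    - {"x":0,"y":0,"z":-7,"yaw":0}
    - {"x":0,"y":0,"z":-12,"yaw":0}
    - {"x":0,"y":0,"z":-17,"yaw":0}
    - {"x":-5,"y":-0.6,"z":-18,"yaw":0}
    - {"x":-10,"y":-1.2,"z":-18,"yaw":-4}
    - {"x":-15,"y":-1.9,"z":-18,"yaw":-8}
    - {"x":-20,"y":-2.5,"z":-18,"yaw":-12}
    - {"x":-25,"y":-3.1,"z":-18,"yaw":-17}
    - {"x":-30,"y":-3.7,"z":-18,"yaw":-17}
    - {"x":-35,"y":-4.3,"z":-18,"yaw":-17}
    - {"x":-40,"y":-4.9,"z":-18,"yaw":-17}
    - {"x":-43.2,"y":-5.3,"z":-18,"yaw":-17}
    - {"x":-43.2,"y":-5.3,"z":-18,"yaw":-17}
    - {"x":-43.2,"y":-5.3,"z":-18,"yaw":-17}

```text
clock: 25.45
eef_pos: [0.5436, -0.1356, 0.2468]
tool_rot: [0.594, 0.805, 0.0, -0.0]
ft_force: [1.1, 1.0, -0.2]
grip_width: 0.0856
grasp_force: 0.0
```

Run:
```python
from h import *
a=bot.camera('wrist');cv2.imwrite('pics/w5.png',a)
b=bot.camera('top');s=bot.camera('scene')
for d in bot.cut_out('wrist','parallel_screw')[:2]:
    r=cv2.minAreaRect(cv2.findNonZero(d['mask'].astype(np.uint8)))
    p=cv2.boxPoints(r);print(round(d['score'],2),d['centre'],p.round(0).tolist(),[onz('wrist',q[::-1],.063).round(4).tolist() for q in p])
print(proj('wrist',[[.5304,-.0983,.063],[.4693,.1018,.063]]).round(0).tolist())
print([(round(d['score'],2),onz('scene',d['centre'],.06).round(3).tolist()) for d in bot.cut_out('scene','rammer')])
go([.542,-.136,.042],107)
```

```text
0.91 [99.9, 254.9] [[250.0, 75.0], [262.0, 75.0], [262.0, 126.0], [250.0, 126.0]] [[0.511, -0.0545, 0.063], [0.5215, -0.0512, 0.063], [0.5352, -0.0953, 0.063], [0.5243, -0.0986, 0.063]]
0.51 [36.3, 287.3] [[249.0, 0.0], [325.0, 0.0], [325.0, 76.0], [249.0, 76.0]] [[0.4921, 0.0051, 0.063], [0.5551, 0.025, 0.063], [0.5767, -0.0348, 0.063], [0.5104, -0.0556, 0.063]]
[[256.0, 128.0], [257.0, -131.0]]
[(0.92, [0.622, 0.298, 0.06]), (0.8, [0.629, 0.221, 0.06]), (0.68, [0.509, 0.193, 0.06])]
shift cm [-0.05 -0.21 20.48] phi 107.26 yaw 0.3 eef [ 0.5438 -0.1349  0.2468] clk 25.7
```

View pics/w5.png

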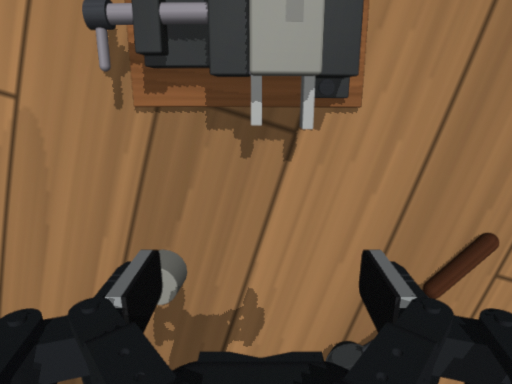

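The screw-side strip's end is at (256,126), agreeing with the earlier fix. The slug and ladle are clear of the spot. Shutting the fingers and going down beyond the end.

Emit:
move_arm:
  gripper: -1
  motion:
    - {"x":0,"y":-0.2,"z":0,"yaw":0}
    - {"x":0,"y":-0.2,"z":4,"yaw":0}
    - {"x":0,"y":-0.2,"z":8,"yaw":0}
    - {"x":0,"y":-0.2,"z":12,"yaw":0}
    - {"x":0,"y":-0.2,"z":16,"yaw":0}
    - {"x":0,"y":-0.2,"z":19,"yaw":0}
    - {"x":0,"y":-0.2,"z":20.5,"yaw":0}
    - {"x":0.5,"y":-0.2,"z":20.5,"yaw":0}
    - {"x":1,"y":-0.2,"z":20.5,"yaw":0}
    - {"x":1.5,"y":-0.2,"z":20.5,"yaw":0}
    - {"x":1.5,"y":-0.2,"z":20.5,"yaw":0}
    - {"x":1.5,"y":-0.2,"z":20.5,"yaw":0}

```text
clock: 27.2
eef_pos: [0.5376, -0.1223, 0.0424]
tool_rot: [0.594, 0.805, 0.0, 0.001]
ft_force: [0.6, -0.8, 0.2]
grip_width: 0.0004
grasp_force: 0.0
```

Emit:
move_arm:
  motion:
    - {"x":0.1,"y":0,"z":0,"yaw":0}
    - {"x":0.2,"y":0,"z":0,"yaw":0}
    - {"x":0.3,"y":0,"z":0,"yaw":0}
    - {"x":0.4,"y":0,"z":0,"yaw":0}
    - {"x":0.4,"y":0,"z":0,"yaw":0}

```text
clock: 27.82
eef_pos: [0.5361, -0.1184, 0.0418]
tool_rot: [0.594, 0.805, -0.0, -0.0]
ft_force: [-0.9, -0.2, 1.1]
grip_width: -0.0003
grasp_force: 0.0
```

Run:
```python
from h import *
a=bot.camera('wrist');cv2.imwrite('pics/w6.png',a[60:330,130:390])
o=bot.get_obs();print(o['ft_force'],o['ft_torque']);go([.5304,-.098,.042],107)
```

```text
[-0.5076914  -0.19885947 -0.133903  ] [-0.01492192 -0.02732051 -0.04486146]
shift cm [ 2.12  0.06 -0.02] phi 107.16 yaw 0.2 eef [ 0.5361 -0.1184  0.0418] clk 27.875
```

View pics/w6.png

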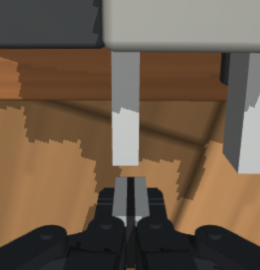

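The shut fingers line up with the strip, with a gap of about 10 mm ahead (crop: strip end at row 165, tips at row 178). Closing up slowly.

Emit:
move_arm:
  motion:
    - {"x":0.1,"y":0,"z":0,"yaw":0}
    - {"x":0.2,"y":0,"z":0,"yaw":0}
    - {"x":0.3,"y":0,"z":0,"yaw":0}
    - {"x":0.4,"y":0,"z":0,"yaw":0}
    - {"x":0.5,"y":0,"z":0,"yaw":0}
    - {"x":0.6,"y":0,"z":0,"yaw":0}
    - {"x":0.6,"y":0,"z":0,"yaw":0}

```text
clock: 28.75
eef_pos: [0.5343, -0.1126, 0.0418]
tool_rot: [0.594, 0.805, -0.0, -0.0]
ft_force: [0.1, -0.4, 0.1]
grip_width: -0.0004
grasp_force: 0.0
```

Emit:
move_arm:
  motion:
    - {"x":0.05,"y":0,"z":0,"yaw":0}
    - {"x":0.1,"y":0,"z":0,"yaw":0}
    - {"x":0.1,"y":0,"z":0,"yaw":0}

```text
clock: 29.12
eef_pos: [0.5341, -0.1117, 0.0418]
tool_rot: [0.594, 0.805, 0.0, 0.0]
ft_force: [-0.3, -0.3, -0.2]
grip_width: 0.0005
grasp_force: 0.0
```

Emit:
move_arm:
  motion:
    - {"x":0.05,"y":0,"z":0,"yaw":0}
    - {"x":0.1,"y":0,"z":0,"yaw":0}
    - {"x":0.1,"y":0,"z":0,"yaw":0}

```text
clock: 29.5
eef_pos: [0.5337, -0.1108, 0.0418]
tool_rot: [0.594, 0.805, -0.0, -0.0]
ft_force: [-0.0, -0.4, 0.0]
grip_width: 0.0003
grasp_force: 0.0
```

Emit:
move_arm:
  motion:
    - {"x":0.05,"y":0,"z":0,"yaw":0}
    - {"x":0.1,"y":0,"z":0,"yaw":0}
    - {"x":0.1,"y":0,"z":0,"yaw":0}

```text
clock: 29.88
eef_pos: [0.5334, -0.1098, 0.0418]
tool_rot: [0.594, 0.805, 0.0, -0.0]
ft_force: [0.2, 0.2, -0.4]
grip_width: 0.0002
grasp_force: 0.0
```

Emit:
move_arm:
  motion:
    - {"x":0.05,"y":0,"z":0,"yaw":0}
    - {"x":0.05,"y":0,"z":0,"yaw":0}

```text
clock: 30.12
eef_pos: [0.5333, -0.1093, 0.0418]
tool_rot: [0.594, 0.805, 0.0, -0.0]
ft_force: [-0.4, -0.6, 0.1]
grip_width: -0.0001
grasp_force: 0.0
```

Emit:
move_arm:
  motion:
    - {"x":0.05,"y":0,"z":0,"yaw":0}
    - {"x":0.05,"y":0,"z":0,"yaw":0}

```text
clock: 30.38
eef_pos: [0.5332, -0.1088, 0.0418]
tool_rot: [0.594, 0.805, -0.0, -0.0]
ft_force: [0.9, -0.7, 0.7]
grip_width: -0.0002
grasp_force: 0.0
```

Emit:
move_arm:
  motion:
    - {"x":0.05,"y":0,"z":0,"yaw":0}
    - {"x":0.05,"y":0,"z":0,"yaw":0}

```text
clock: 30.62
eef_pos: [0.533, -0.1084, 0.0418]
tool_rot: [0.594, 0.805, -0.0, -0.0]
ft_force: [0.3, 0.3, 0.3]
grip_width: -0.0
grasp_force: 0.0
```

Emit:
move_arm:
  motion:
    - {"x":0.05,"y":0,"z":0,"yaw":0}
    - {"x":0.05,"y":0,"z":0,"yaw":0}

```text
clock: 30.88
eef_pos: [0.5329, -0.1079, 0.0418]
tool_rot: [0.594, 0.805, 0.0, -0.0]
ft_force: [0.2, 0.5, 0.1]
grip_width: 0.0
grasp_force: 0.0
```

Emit:
move_arm:
  motion:
    - {"x":0.05,"y":0,"z":0,"yaw":0}
    - {"x":0.05,"y":0,"z":0,"yaw":0}

```text
clock: 31.12
eef_pos: [0.5327, -0.1074, 0.0418]
tool_rot: [0.594, 0.805, -0.0, -0.0]
ft_force: [0.1, -0.2, 0.3]
grip_width: 0.0
grasp_force: 0.0
```

Emit:
move_arm:
  motion:
    - {"x":0.05,"y":0,"z":0,"yaw":0}
    - {"x":0.05,"y":0,"z":0,"yaw":0}

```text
clock: 31.38
eef_pos: [0.5326, -0.1069, 0.0418]
tool_rot: [0.594, 0.805, -0.0, -0.0]
ft_force: [0.0, 0.3, 0.2]
grip_width: 0.0002
grasp_force: 0.0
```

Emit:
move_arm:
  motion:
    - {"x":0.05,"y":0,"z":0,"yaw":0}
    - {"x":0.05,"y":0,"z":0,"yaw":0}

```text
clock: 31.62
eef_pos: [0.5325, -0.1067, 0.0418]
tool_rot: [0.594, 0.805, -0.0, 0.0]
ft_force: [-0.3, -0.9, 0.1]
grip_width: -0.0003
grasp_force: 0.5
```

Emit:
move_arm:
  motion:
    - {"x":0.05,"y":0,"z":0,"yaw":0}
    - {"x":0.05,"y":0,"z":0,"yaw":0}

```text
clock: 31.88
eef_pos: [0.5325, -0.1067, 0.0419]
tool_rot: [0.594, 0.805, -0.0, 0.001]
ft_force: [1.0, -4.0, -1.2]
grip_width: 0.0001
grasp_force: 1.9
```

Emit:
move_arm:
  motion:
    - {"x":0,"y":0,"z":0,"yaw":0}
    - {"x":0,"y":0,"z":0,"yaw":0}
    - {"x":0,"y":0,"z":0,"yaw":0}
    - {"x":0,"y":0,"z":0,"yaw":0}

```text
clock: 32.38
eef_pos: [0.5325, -0.1067, 0.0419]
tool_rot: [0.594, 0.805, -0.0, 0.001]
ft_force: [0.9, -4.7, -1.9]
grip_width: -0.0
grasp_force: 2.6
```

The strip holds about 4.5 N without moving. Backing off and rising.

Emit:
move_arm:
  motion:
    - {"x":-0.3,"y":0,"z":0,"yaw":0}
    - {"x":-2,"y":0,"z":0,"yaw":0}
    - {"x":-3,"y":0,"z":0,"yaw":0}
    - {"x":-3,"y":0,"z":-4,"yaw":0}
    - {"x":-3,"y":0,"z":-9,"yaw":0}
    - {"x":-3,"y":0,"z":-14,"yaw":0}
    - {"x":-3,"y":0,"z":-19,"yaw":0}
    - {"x":-3,"y":0,"z":-20.5,"yaw":0}
    - {"x":-3,"y":0,"z":-20.5,"yaw":0}
    - {"x":-3,"y":0,"z":-20.5,"yaw":0}

```text
clock: 33.62
eef_pos: [0.5401, -0.1346, 0.2447]
tool_rot: [0.594, 0.805, -0.001, -0.002]
ft_force: [-0.7, -0.4, 0.2]
grip_width: -0.0001
grasp_force: 0.0
```

Run:
```python
from h import *
b=bot.camera('scene');t=bot.camera('top')
for d in bot.cut_out('scene','casting')[:1]: print(d['score'],d['centre'])
cv2.imwrite('pics/c7.png',cv2.vconcat([cv2.resize(b[150:270,200:400],(600,360),interpolation=2),cv2.resize(t[150:270,90:390],(600,240))]))
```

```text
0.65 [195.0, 269.5]
```

View pics/c7.png

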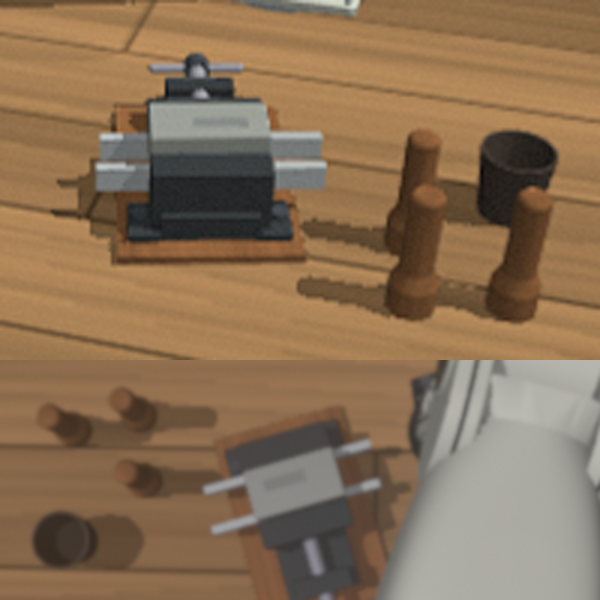

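The bar sits level on the parallels. The rammer stands upright at (520,255) in the crop, and nothing else has moved. Handing in.

```bash
python3 -c "
from workcell import bot
print(bot.job_done())"
```

```text
the job is handed in; nothing more can be done
None
```

I handed the job in at about 34 s: both bar ends bottomed out at the same height under roughly 17–20 N, the screw-side parallel held a push of about 4.5 N without moving, and the rammer stands upright where it started; the verdict was not shown.

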